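# Pry the snap-fit cover of a car junction box loose

### The job

Take the flat-bladed trim lever, push its blade into the open mouth under the front edge of the junction box's snap-fit cover, and lever the cover up until it pops out of its two spring catches. Leave the cover lying loose on the box, lay the lever down flat on its rest or on the bench, and leave the screwdriver alone. Do the prying with the lever: the gripper must not touch the cover.

Things in the scene. Friction and masses are not known exactly. Their poses are not given: they have to be found in the camera images.
- lever_grip (a point): Trim lever, black plastic, 90 g, on a grey rest (two pads 25 mm high, 90 mm gap between them with a 5 mm base, room for fingers). Handle: bar 110 x 24 x 18 mm. This point: in the handle, mid-width, 9 mm above the underside; grip here across the 24 mm. Handle reaches 60 mm behind and 50 mm ahead of it, the blade's end is 130 mm ahead. x: towards the blade's end, z up.
- lever_tip (a point): Middle of the end edge of the lever's blade, 2 mm above its underside; axes as lever_grip. Blade: flat, 80 mm long, 22 mm wide, 4 mm thick (8 mm for the 16 mm next to the handle), underside flush with the handle's.
- housing: Junction box, black plastic, fixed, 120 x 120 mm, rim 103 mm above the bench, a grey catch block either side to 118 mm. Origin: under its centre at bench height; x from front to back, z up. The hollow under the cover is free from the mouth back to x = 0.028 and down to 70 mm height; side walls begin at x = -0.060. The similar box beside it has no mouth and a screwed lid: not meant.
- mouth (a point): Middle of the box's mouth, 48 mm in front of its centre; axes as housing. Mouth 56 mm wide, 13 mm high: below it a round steel bar, the fulcrum (top 84 mm above the bench, right under this point), above it the level of the cover's underside (97 mm). A blade laid on the bar, its end 40 mm past it, pops the cover when tipped end-up 27 degrees about the bar (grip goes down 40 mm).
- cover_front (a point): Snap-fit cover: grey plate 70 x 76 x 4 mm, rounded side edges, ribbed panel on top, 60 g, loose but held by two sprung balls over its side edges, 12 mm behind its front edge. Point: middle of its front edge, half-way through, at first 10 mm behind the bar, 99 mm above the bench; x to the back, z up. Lifting takes about 10 N at the blade; 6 mm up it snaps over them and stays, front about 14 mm up.
- screwdriver_mid (a point): Screwdriver, black handle 110 x 24 x 22 mm and a round 6 mm shank, on another such rest beside the lever; a bystander. Point: 60 mm ahead of the handle's rear end, half-way up; x towards the tip.
There are look-alikes about, which are no part of the job. Of the things that look like the part that bears cover_front, the smaller one is meant. Leave any blue look-alike of the part that bears lever_grip alone.

How it is judged:
By the outcome, as a careful person would: the job done as asked, in the order asked, and still so for the second after the job is handed in, with the robot touching nothing.
It also fails if it takes over 48 s, if anything falls off the work surface, if the arm or the gripper's body presses on something with over 40 N, if the wrist force passes 120 N, or if a joint passes its speed limit or range.

### The arm

A 7-joint arm with a two-finger parallel gripper is mounted at the origin on the work surface. World frame = base frame: x ahead of the robot, y to its left, z up, the work surface at z = 0. Lengths are in m, angles in rad, forces in N, time in s.
With the tool pointing down it reaches from about 0.4 to 0.9 m from the base axis. Payload 5.6 kg.
Tool frame: the origin (TCP) lies midway between the tips of the shut fingers; the grasp point (between the pads) lies env.grip_depth behind it (env.grip_depth is the distance from the TCP to the grasp point, in m); z points along the fingers, y is the line along which they close (so a half turn about z gives the same grasp; the last joint's range is limited). The gripper opens to 92 mm and grips with 3 to 60 N. Pads are 20 mm wide; open, the fingers measure 128 mm over their backs; the gripper's body (75 mm by 189 mm) begins 69 mm behind the grasp point.
Start: joints at [1.302, 0.468, -0.012, 1.603, 0.006, 1.071, -0.056], TCP at [0.145, -0.634, 0.215] pointing down, gripper open.
Joint ranges: [-2.53, 2.53], [-0.31, 2.02], [-1.57, 1.55], [0.28, 2.44], [-1.29, 4.43], [0.15, 1.84], [-2.92, 2.92]. Speed limits (rad/s): [2.57, 2.57, 3.14, 3.14, 3.14, 3.14, 3.14].

### API

Orientations are given as a 3x3 rotation matrix whose columns are the frame's x, y, z axes.
In Python, from workcell import status, get_image, camera_params, workorder, search_frame, regions_of, pinpoint, env gives the robot as it stands.
- The arm moves only by the tool move_arm, never from a script. Its argument "commands" is a list of rows, each a list of 3 entries, a list of its own where there are three numbers: the shift along the tool's x, y, z in mm, then the turn, a rotation vector about the tool's x, y, z in degrees, then the finger opening in mm, from 0 to 91.9. A call has 1 to 10 rows; each row is the pose to reach, as a shift and turn from the pose commanded when the call began, along the tool's axes at that moment; what a row does not reach only later rows make up. A row lasts 1/10 s, in which the tool goes at most 50 mm and 8.59 degrees, less where a joint would pass 70% of its speed; a pose out of reach is approached as far as the arm can. A call with a gripper value outside its range is refused whole. The fingers move at their own pace and stop on an object; "squeeze" is the grip in N (left out, the last holds). Time passes only in rows, so rows that repeat a pose let the fingers close. It gives the time, the measured TCP pose, the force, the opening and the grip force at its end, in the units of the state.
- status.observe(): the state, without advancing time (a new reading comes with each control period).
- get_image(name): name is "side" or "top" or "wrist"; returns the picture (384x512x3 uint8, blue, green, red); there is no depth.
- camera_params(name): a dict with "camera_matrix" (3x3 intrinsics, pixels), "R" (3x3) and "t" (3): a world point X has camera coordinates R X + t; the wrist camera has in their place "mount" (4x4, takes a point from camera to tool coordinates, whose origin is the TCP and whose axes are the flange's). Camera axes: x right, y down, z forward; pixel columns grow to the right and rows downward; lengths in m; the calibration is good to about 2 mm. A picture is of the moment at which its call begins: read the wrist's pose just before it. camera_params takes no time and is no camera call.
- workorder.close_job(): hands the job in; it is judged then, once.
Trained networks look in the newest picture that a camera, given by its name, has taken for a name from the list of things; names that differ only in an ending like _2 or _b are one class to them, and where a whole thing is asked for, a point or a joint stands for the part that bears it (a point fixed in the world has none). Each returns a list of dicts, best first, with "p" (0 to 1); they miss things now and then, are a little off and sometimes report something else, mostly with a low value. They report only what shows in the picture. A call takes as long as a camera call. They do not tell look-alikes from the thing itself.
- search_frame(camera, target): "centre" ([x, y, z] in m, in the coordinates of the camera as it stood for that picture, good to about 4 mm: the middle of the surface that is visible of it).
- regions_of(camera, target): "pixels" (384x512 bool, what is visible of it).
- pinpoint(camera, target): "centre" ([x, y, z] in m, in the coordinates of the camera as it stood for that picture, good to about 4 mm: a listed point, or the origin of a listed thing).
The state is a dict: "clock": time; "joint_pos": joint angles; "joint_vel": joint speeds; "joint_efforts": joint torques, N m; "tool_pos": TCP position; "eef_rot": TCP orientation; "force": force on the tool from outside, world axes, zero at the start; "ft_torque": the same for the moment, N m; "finger_gap": finger opening in m; "gripper_force": force on a finger pad.
Only numpy, scipy, OpenCV 4.12 (cv2) and the standard library are available. Lean on these libraries where they do the work, as an engineer would, in place of code of your own. Each camera call takes 0.05 s, during which the arm holds its last target. There are 200 camera calls.

## Working session

There is one attempt and no reset: what is moved stays moved. The work goes in short steps, Python scripts to look and compute and a tool call to move; the robot and the scene stay as the last step left them, time stands still between calls to the robot, and variables do not carry over. Pictures are saved under pics/ and viewed, at most 10 in all, crops included, and the job is handed in when it is done.

Besides the shell and the picture viewer there is one more tool, called after "Call:" by a JSON object that holds its "method" and its "body", one argument or row to a line. move_arm: Moves the arm, as the interface text tells. Its arguments: {"type":"object","properties":{"commands":{"type":"array","items":{"type":"array"}},"squeeze":{"type":"number"}},"required":["commands"]}

```bash
ls; mkdir -p pics
cat > h.py <<'E'
import numpy as np, cv2
from workcell import status, get_image, camera_params, workorder, search_frame, regions_of, pinpoint, env
def toworld(cam,c,s=None):
    p=camera_params(cam); c=np.array(c)
    if cam=='wrist':
        M=np.array(p['mount']); q=M[:3,:3]@c+M[:3,3]
        return np.array(s['eef_rot'])@q+np.array(s['tool_pos'])
    return np.array(p['R']).T@(c-np.array(p['t']))
def px(cam,X,s=None):
    p=camera_params(cam);K=np.array(p['camera_matrix'])
    if cam=='wrist':
        M=np.array(p['mount']); q=np.array(s['eef_rot']).T@(np.array(X)-np.array(s['tool_pos']))
        c=M[:3,:3].T@(q-M[:3,3])
    else: c=np.array(p['R'])@np.array(X)+np.array(p['t'])
    u=K@c; return u[:2]/u[2]
def pxz(cam,uv,z,s=None):
    p=camera_params(cam);K=np.array(p['camera_matrix'])
    r=np.linalg.inv(K)@np.array([uv[0],uv[1],1.])
    o=toworld(cam,[0,0,0],s); d=toworld(cam,r,s)-o
    return o+d*(z-o[2])/d[2]
E
python3 - <<'E'
from h import *
np.set_printoptions(precision=3,suppress=True)
s=status.observe();print(s['tool_pos'],s['eef_rot'],s['clock'],env.grip_depth)
for c in ('top','side'):
    cv2.imwrite(f'pics/{c}0.png',get_image(c))
    for t in ('lever_grip','lever_tip','housing','mouth','cover_front','screwdriver_mid'):
        for r in pinpoint(c,t): 
            if r['p']>.2: w=toworld(c,r['centre']);print(c,t,round(r['p'],2),w,px(c,w))
E
```

```text
pics
[ 0.145 -0.633  0.214] [[ 0.975  0.224 -0.001]
 [ 0.224 -0.975  0.002]
 [-0.    -0.002 -1.   ]] 0.0 0.0187
top lever_grip 0.84 [ 0.541 -0.417  0.008] [382.793 188.097]
top lever_grip 0.73 [ 0.444 -0.2    0.03 ] [303.461 222.706]
top lever_tip 0.97 [ 0.44  -0.067  0.026] [252.813 223.638]
top lever_tip 0.55 [ 0.416 -0.373  0.002] [366.613 234.412]
top housing 0.7 [0.488 0.115 0.001] [186.261 205.803]
top mouth 0.56 [0.487 0.069 0.094] [198.31  202.793]
top cover_front 0.8 [0.352 0.267 0.003] [127.352 255.71 ]
top cover_front 0.56 [0.492 0.076 0.101] [195.453 200.463]
top screwdriver_mid 0.73 [ 0.619 -0.23   0.034] [314.591 157.319]
side lever_grip 0.98 [ 0.446 -0.195  0.037] [293.91  204.045]
side lever_grip 0.55 [ 0.541 -0.424  0.008] [316.928 165.979]
side lever_tip 0.89 [ 0.417 -0.378  0.007] [337.61  188.118]
side lever_tip 0.68 [ 0.439 -0.07   0.029] [266.639 227.93 ]
side housing 0.72 [0.489 0.113 0.   ] [207.941 259.771]
side mouth 0.68 [0.488 0.068 0.098] [217.802 226.364]
side mouth 0.53 [ 0.451 -0.197  0.035] [293.012 203.339]
side cover_front 0.81 [0.349 0.269 0.004] [196.599 323.254]
side cover_front 0.7 [0.488 0.077 0.098] [215.095 228.195]
side screwdriver_mid 0.74 [ 0.619 -0.234  0.039] [261.78  173.519]
```

Run:
```python
import cv2,numpy as np
a=cv2.imread('pics/top0.png')[120:290,90:430];b=cv2.imread('pics/side0.png')[120:360,130:430]
a=cv2.resize(a,(800,400));b=cv2.resize(b,(800,640))
cv2.imwrite('pics/t1.png',a);cv2.imwrite('pics/s1.png',cv2.resize(b,(750,600)))
```

```text
(no output)
```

View pics/t1.png

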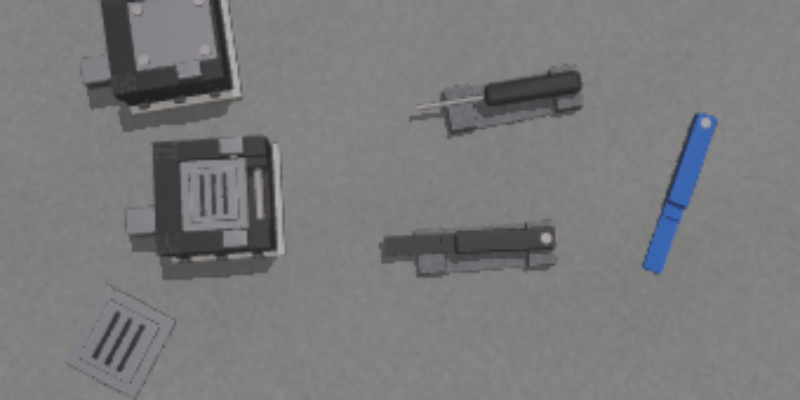

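View pics/s1.png

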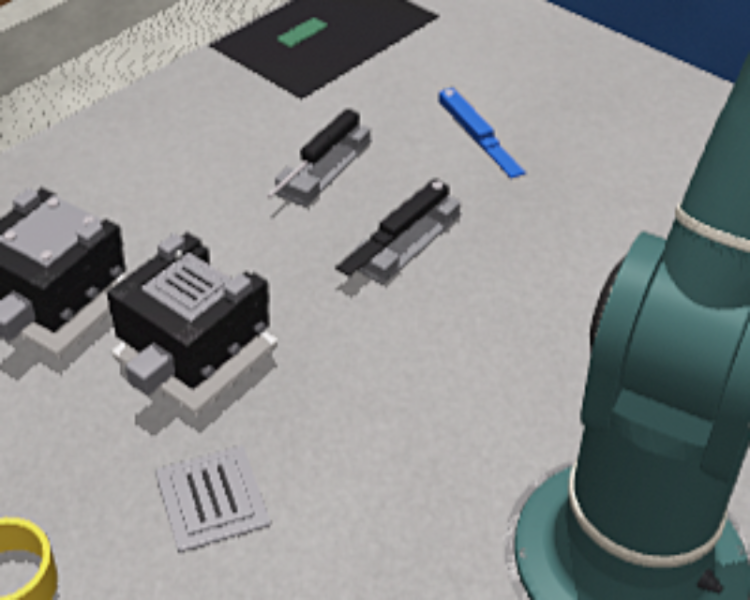

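Candidates (top image): 
- **Lever:** black one at (303,222), which is the one meant. The blue look-alike is at (382,188) and the screwdriver at (314,157).
- **Box:** the one with a mouth at (186,205), bar visible. The box with the screwed lid at about (160,140) is not meant.
- **Cover:** the smaller one on the box at (195,200). The larger loose plate at (127,256) is not meant.

Next I work out the move to a point above the lever, for a close look.

```bash
cat >> h.py <<'E'
from scipy.spatial.transform import Rotation as Ro
np.set_printoptions(precision=3,suppress=True)
def down(yaw,pitch=0):
    """tool x along yaw(deg), z down; pitch>0 tips the x axis up"""
    return (Ro.from_euler('z',yaw,degrees=True)*Ro.from_euler('y',-pitch,degrees=True)*Ro.from_euler('x',180,degrees=True))
def go(pos,R,s=None):
    s=s or status.observe(); R0=np.array(s['eef_rot'])
    print('shift mm',np.round(R0.T@(np.array(pos)-s['tool_pos'])*1000,1),'turn',np.round((Ro.from_matrix(R0).inv()*R).as_rotvec(degrees=True),2))
E
python3 - <<'E'
from h import *
print(np.array(camera_params('wrist')['mount']))
go([.444,-.16,.22],down(92))
E
```

```text
[[ 0.    -0.97  -0.242  0.069]
 [ 1.     0.     0.    -0.   ]
 [-0.    -0.242  0.97  -0.171]
 [ 0.     0.     0.     1.   ]]
shift mm [ 396.9 -394.7   -5.4] turn [  0.     0.01 -79.07]
```

Call:
{"method": "move_arm", "body": {
  "commands": [
    [[397,-395,-6],[0,0,-79],91],
    [[397,-395,-6],[0,0,-79],91],
    [[397,-395,-6],[0,0,-79],91],
    [[397,-395,-6],[0,0,-79],91],
    [[397,-395,-6],[0,0,-79],91],
    [[397,-395,-6],[0,0,-79],91],
    [[397,-395,-6],[0,0,-79],91],
    [[397,-395,-6],[0,0,-79],91],
    [[397,-395,-6],[0,0,-79],91],
    [[397,-395,-6],[0,0,-79],91]
  ]
}}

```text
clock: 1.7
tool_pos: [0.4128, -0.2089, 0.2204]
eef_rot: [[-0.037, 0.999, 0.001], [0.999, 0.037, -0.001], [-0.001, 0.001, -1.0]]
force: [-0.5, -1.2, 0.9]
finger_gap: 0.091
gripper_force: 0.0
```

Run:
```python
from h import *
s=status.observe();print(s['clock'],s['tool_pos'],s['eef_rot'],s['joint_pos']);go([.444,-.16,.22],down(92),s)
```

```text
1.7 [ 0.413 -0.209  0.22 ] [[-0.037  0.999  0.001]
 [ 0.999  0.037 -0.001]
 [-0.001  0.001 -1.   ]] [ 0.867  0.187 -0.52   2.011  0.113  0.97   0.328]
shift mm [47.7 33.   0.4] turn [0.04 0.06 0.12]
```

Call:
{"method": "move_arm", "body": {
  "commands": [
    [[30,32,0],[0,0,0],91],
    [[30,32,0],[0,0,0],91],
    [[30,32,0],[0,0,0],91],
    [[30,32,0],[0,0,0],91]
  ]
}}

```text
clock: 2.1
tool_pos: [0.4421, -0.1807, 0.2197]
eef_rot: [[-0.032, 0.999, -0.001], [0.999, 0.032, -0.001], [-0.0, -0.001, -1.0]]
force: [0.0, 0.4, 0.9]
finger_gap: 0.091
gripper_force: 0.0
```

Run:
```python
from h import *
s=status.observe();print(s['clock'],s['tool_pos'])
im=get_image('wrist')
cv2.imwrite('pics/w1.png',im)
for t in ('lever_grip','lever_tip','mouth','cover_front'):
    for r in pinpoint('wrist',t):
        if r['p']>.2: w=toworld('wrist',r['centre'],s);print(t,round(r['p'],2),w,px('wrist',w,s))
for r in regions_of('wrist','lever_grip'):
    m=r['pixels'].astype(np.uint8); print(r['p'],m.sum(),cv2.minAreaRect(cv2.findNonZero(m)))
    c=cv2.boxPoints(cv2.minAreaRect(cv2.findNonZero(m)))
    print([pxz('wrist',q,.035,s)[:2] for q in c])
    cs,_=cv2.findContours(m,0,2); cv2.drawContours(im,cs,-1,(0,0,255),1)
cv2.imwrite('pics/w1m.png',im)
```

```text
2.1 [ 0.442 -0.181  0.22 ]
lever_grip 0.94 [ 0.538 -0.422  0.013] [309.17  318.034]
lever_grip 0.85 [ 0.447 -0.2    0.03 ] [258.467 186.33 ]
lever_tip 0.85 [ 0.444 -0.068  0.022] [259.752  84.421]
0.85 1410 ((302.03607177734375, 312.8981628417969), (91.63121795654297, 19.50059700012207), 19.50244903564453)
[array([ 0.449, -0.387]), array([ 0.458, -0.355]), array([ 0.592, -0.404]), array([ 0.586, -0.438])]
0.77 2511 ((258.1094665527344, 157.49789428710938), (145.2022247314453, 18.234786987304688), 88.90878295898438)
[array([ 0.429, -0.071]), array([ 0.452, -0.07 ]), array([ 0.464, -0.261]), array([ 0.438, -0.263])]
```

View pics/w1m.png

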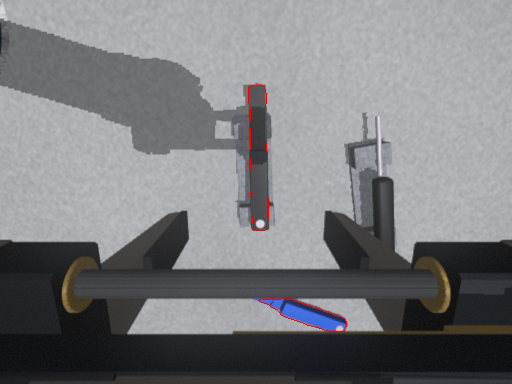

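The wrist picture shows the black lever from its blade end at (257,85) to its handle end at (260,230). The screwdriver is clear of it at (383,200), and blue is at (310,315). The choice is confirmed.

Run:
```python
from h import *
s=status.observe()
m=[r for r in regions_of('wrist','lever_grip') if r['pixels'][150,258]][0]['pixels']
rows=np.where(m.any(1))[0];
def mid(v): u=np.where(m[v])[0]; return u.mean()
a=pxz('wrist',(mid(rows[0]+8),rows[0]),.029,s); b=pxz('wrist',(mid(rows[-1]-12),rows[-1]),.043,s)
P=[]
for v in range(rows[0]+5,rows[-1]-5):
    z=.029 if v<140 else .043
    P.append(pxz('wrist',(mid(v),v),z,s))
P=np.array(P);k=np.polyfit(P[:,1],P[:,0],1)
yaw=90+np.degrees(-np.arctan(k[0]))
yaw2=np.polyfit(P[:,1],P[:,0],1)
g_y=[a[1]-.130,b[1]+.060]; print(a,b,a[1]-b[1],yaw,g_y,np.polyval(k,g_y))
```

```text
[ 0.441 -0.069  0.029] [ 0.452 -0.258  0.043] 0.1890601636524843 93.28205068424506 [np.float64(-0.19891590256073372), np.float64(-0.197976066213218)] [0.448 0.448]
```

Run:
```python
from h import *
go([.447,-.1985,.0155],down(93))
```

```text
shift mm [-18.6   3.8 204.5] turn [-0.    0.01 -1.14]
```

Call:
{"method": "move_arm", "body": {
  "commands": [
    [[-18,4,40],[0,0,-1.1],70],
    [[-18,4,80],[0,0,-1.1],70],
    [[-18,4,120],[0,0,-1.1],70],
    [[-18,4,150],[0,0,-1.1],70],
    [[-18,4,175],[0,0,-1.1],70],
    [[-18,4,195],[0,0,-1.1],70],
    [[-18,4,204],[0,0,-1.1],70],
    [[-18,4,204],[0,0,-1.1],70],
    [[-18,4,204],[0,0,-1.1],70]
  ]
}}

```text
clock: 3.35
tool_pos: [0.4481, -0.1975, 0.0166]
eef_rot: [[-0.053, 0.999, 0.001], [0.999, 0.053, -0.0], [-0.0, 0.001, -1.0]]
force: [0.1, 0.1, -0.0]
finger_gap: 0.0697
gripper_force: 0.0
```

Call:
{"method": "move_arm", "body": {
  "commands": [
    [[0,0,0],[0,0,0],40],
    [[0,0,0],[0,0,0],26],
    [[0,0,0],[0,0,0],10],
    [[0,0,0],[0,0,0],10],
    [[0,0,0],[0,0,0],10],
    [[0,0,0],[0,0,0],10]
  ],
  "squeeze": 50
}}

```text
clock: 3.95
tool_pos: [0.4475, -0.1973, 0.016]
eef_rot: [[-0.053, 0.999, -0.0], [0.999, 0.053, -0.0], [-0.0, -0.0, -1.0]]
force: [-1.8, 0.6, 0.7]
finger_gap: 0.0241
gripper_force: 0.2
```

Call:
{"method": "move_arm", "body": {
  "commands": [
    [[0,0,0],[0,0,0],5],
    [[0,0,0],[0,0,0],5],
    [[0,0,0],[0,0,0],5],
    [[0,0,-20],[0,0,0],5],
    [[0,0,-60],[0,0,0],5],
    [[0,0,-100],[0,0,0],5],
    [[0,0,-140],[0,0,0],5],
    [[20,15,-160],[0,0,0],5],
    [[20,15,-160],[0,0,0],5],
    [[20,15,-160],[0,0,0],5]
  ]
}}

```text
clock: 4.95
tool_pos: [0.4612, -0.1765, 0.1757]
eef_rot: [[-0.054, 0.999, -0.0], [0.999, 0.054, -0.0], [-0.0, -0.0, -1.0]]
force: [0.1, 0.2, -0.4]
finger_gap: 0.0234
gripper_force: 50.0
```

Run:
```python
from h import *
s=status.observe();print(s['clock'],s['tool_pos'],s['eef_rot'],s['finger_gap'],s['gripper_force'])
im=get_image('wrist')
for t in ('housing','mouth','cover_front','lever_grip','lever_tip'):
    for r in pinpoint('wrist',t):
        if r['p']>.2: w=toworld('wrist',r['centre'],s);print(t,round(r['p'],2),w,px('wrist',w,s))
cv2.imwrite('pics/w2.png',im)
```

```text
4.95 [ 0.461 -0.176  0.176] [[-0.054  0.999 -0.   ]
 [ 0.999  0.054 -0.   ]
 [-0.    -0.    -1.   ]] 0.02341031185472905 49.99048948287964
lever_grip 0.75 [ 0.537 -0.419  0.011] [297.66  339.339]
lever_grip 0.63 [ 0.462 -0.182  0.188] [254.741 240.131]
lever_tip 0.56 [ 0.419 -0.374  0.008] [218.665 307.949]
```

View pics/w2.png

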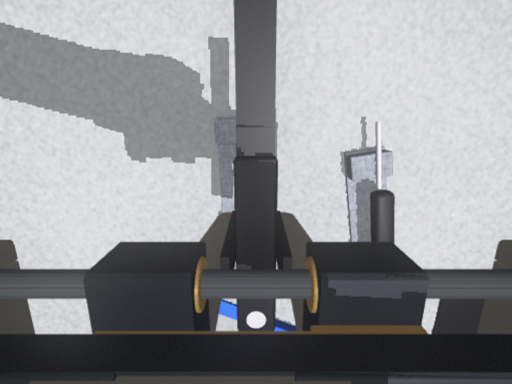

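The wrist view shows the lever held straight at column 255, with the box out of view. I will bring the blade in front of the mouth and check it with the fixed cameras.

Run:
```python
from h import *
go([.490,-.094,.079],down(91))
```

```text
shift mm [81.  33.7 95.9] turn [-0.11 -0.05  1.99]
```

Call:
{"method": "move_arm", "body": {
  "commands": [
    [[20,20,20],[0,0,2],5],
    [[40,34,50],[0,0,2],5],
    [[65,34,80],[0,0,2],5],
    [[78,34,94],[0,0,2],5],
    [[81,34,96],[0,0,2],5],
    [[81,34,96],[0,0,2],5],
    [[81,34,96],[0,0,2],5]
  ]
}}

```text
clock: 5.95
tool_pos: [0.4918, -0.095, 0.0806]
eef_rot: [[-0.017, 1.0, 0.001], [1.0, 0.017, -0.001], [-0.001, 0.001, -1.0]]
force: [0.4, -0.6, -1.1]
finger_gap: 0.0237
gripper_force: 50.0
```

Run:
```python
from h import *
s=status.observe();print(s['clock'],s['tool_pos'])
t=get_image('top'); sd=get_image('side')
for c in ('top','side'):
  for n in ('housing','mouth','cover_front','lever_grip','lever_tip'):
    for r in pinpoint(c,n):
        w=toworld(c,r['centre'],s)
        if r['p']>.2 and abs(w[0]-.48)<.06: print(c,n,round(r['p'],2),w)
R=np.array(s['eef_rot']);tip=R@[.129,0,-.0115]+s['tool_pos'];print('tip',tip,px('top',tip),px('side',tip),'bar',px('top',[.488,.067,.084]),px('side',[.488,.067,.084]))
a=cv2.resize(t[165:255,150:270],(800,600),interpolation=cv2.INTER_CUBIC);cv2.imwrite('pics/t2.png',a)
b=cv2.resize(sd[180:300,150:310],(800,600),interpolation=cv2.INTER_CUBIC);cv2.imwrite('pics/s2.png',b)
```

```text
5.95 [ 0.492 -0.095  0.081]
top housing 0.78 [ 0.485  0.116 -0.003]
top mouth 0.7 [0.487 0.069 0.094]
top cover_front 0.95 [0.488 0.078 0.101]
top lever_grip 0.64 [ 0.539 -0.415  0.007]
top lever_tip 0.74 [0.486 0.035 0.091]
side housing 0.67 [0.488 0.11  0.002]
side mouth 0.96 [0.488 0.066 0.097]
side cover_front 0.65 [0.485 0.077 0.099]
side lever_grip 0.58 [ 0.492 -0.093  0.102]
side lever_grip 0.53 [ 0.539 -0.422  0.01 ]
side lever_tip 0.83 [0.488 0.033 0.092]
tip [0.49  0.034 0.092] [212.496 202.071] [226.814 221.454] bar [199.778 202.884] [218.383 229.946]
```

View pics/t2.png

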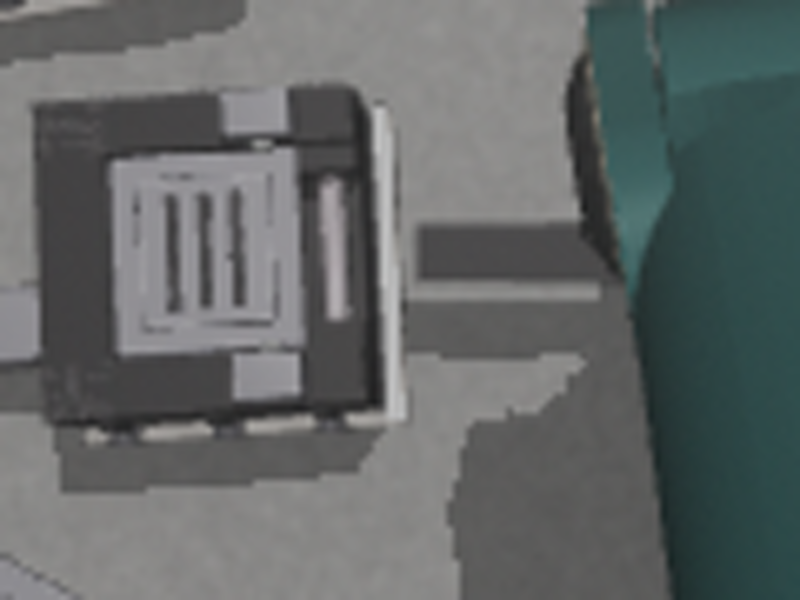

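View pics/s2.png

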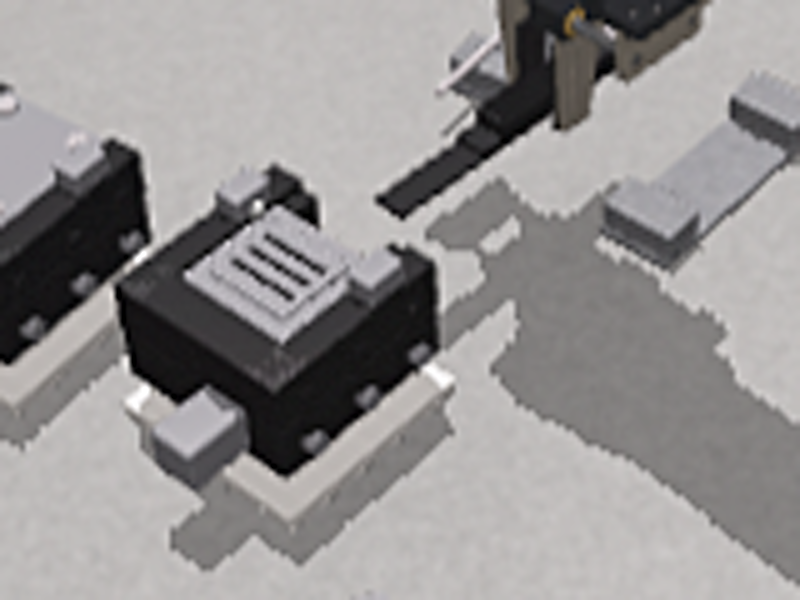

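The top view shows the blade end at (415,252) of the crop, in line with the steel bar at (332,250). The box is yawed about 93°. The side view shows the blade level with the mouth. Next I insert.

Run:
```python
from h import *
go([.4927,-.0218,.0785],down(93))
```

```text
shift mm [72.   2.9  1.5] turn [-0.    0.   -1.97]
```

Call:
{"method": "move_arm", "body": {
  "commands": [
    [[0,2,1],[0,0,-2],5],
    [[10,3,1.5],[0,0,-2],5],
    [[20,3,1.5],[0,0,-2],5],
    [[30,3,1.5],[0,0,-2],5],
    [[40,3,1.5],[0,0,-2],5],
    [[50,3,1.5],[0,0,-2],5],
    [[60,3,1.5],[0,0,-2],5],
    [[70,3,1.5],[0,0,-2],5],
    [[72,3,1.5],[0,0,-2],5],
    [[72,3,1.5],[0,0,-2],5]
  ]
}}

```text
clock: 7.55
tool_pos: [0.4929, -0.0214, 0.0784]
eef_rot: [[-0.054, 0.999, -0.0], [0.999, 0.054, -0.0], [-0.0, -0.0, -1.0]]
force: [-0.4, 1.0, -0.6]
finger_gap: 0.0237
gripper_force: 50.0
```

Call:
{"method": "move_arm", "body": {
  "commands": [
    [[0,0,1],[0,0,0],5],
    [[0,0,2],[0,0,0],5],
    [[0,0,3],[0,0,0],5],
    [[0,0,3],[0,0,0],5]
  ]
}}

```text
clock: 7.95
tool_pos: [0.4927, -0.0222, 0.0752]
eef_rot: [[-0.052, 0.999, -0.0], [0.999, 0.052, -0.0], [-0.0, -0.0, -1.0]]
force: [0.2, -1.2, -1.0]
finger_gap: 0.0239
gripper_force: 50.0
```

Call:
{"method": "move_arm", "body": {
  "commands": [
    [[0,0,1],[0,0,0],5],
    [[0.5,0,5.6],[0,3,0],5],
    [[1.3,0,10.3],[0,6,0],5],
    [[2.4,0,14.8],[0,9,0],5],
    [[3.6,0,19.3],[0,12,0],5],
    [[3.6,0,19.3],[0,12,0],5]
  ]
}}

```text
clock: 8.55
tool_pos: [0.4928, -0.0199, 0.0555]
eef_rot: [[-0.048, 0.999, -0.011], [0.977, 0.049, 0.209], [0.209, -0.001, -0.978]]
force: [-0.6, -2.8, 3.3]
finger_gap: 0.0236
gripper_force: 50.0
```

Call:
{"method": "move_arm", "body": {
  "commands": [
    [[0.5,0,4.8],[0,3,0],5],
    [[1.3,0,9.6],[0,6,0],5],
    [[2.4,0,14.3],[0,9,0],5],
    [[3.6,0,18.8],[0,12,0],5],
    [[5.1,0,23.3],[0,15,0],5],
    [[5.1,0,23.3],[0,15,0],5],
    [[5.1,0,23.3],[0,15,0],5]
  ]
}}

```text
clock: 9.25
tool_pos: [0.4928, -0.0095, 0.0344]
eef_rot: [[-0.047, 0.999, -0.023], [0.891, 0.052, 0.451], [0.452, 0.001, -0.892]]
force: [0.4, -5.1, 3.2]
finger_gap: 0.0238
gripper_force: 50.0
```

Run:
```python
from h import *
s=status.observe();print(s['clock'],s['force'],s['ft_torque'])
t=get_image('top'); sd=get_image('side')
for c in ('top','side'):
  for n in ('cover_front','lever_tip'):
    for r in pinpoint(c,n):
        w=toworld(c,r['centre'],s)
        if r['p']>.2 and abs(w[0]-.48)<.06: print(c,n,round(r['p'],2),w)
cv2.imwrite('pics/s3.png',cv2.resize(sd[180:300,150:310],(800,600),interpolation=cv2.INTER_CUBIC))
```

```text
9.25 [ 0.446 -5.124  3.215] [-0.787 -0.054  0.098]
top cover_front 0.59 [0.491 0.075 0.099]
side cover_front 0.91 [0.487 0.075 0.101]
side lever_tip 0.77 [0.484 0.097 0.106]
```

View pics/s3.png

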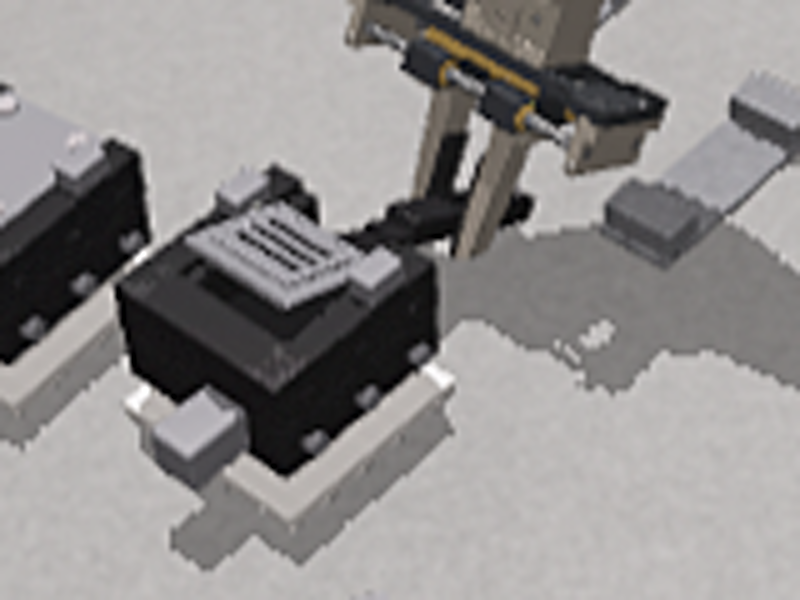

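The side view shows the cover's rear edge lifted (left corner at (190,235), gap beneath), while the front still sits in the catches near (350,265). It is not popped yet, so I tip further.

Call:
{"method": "move_arm", "body": {
  "commands": [
    [[0.3,0,2.3],[0,1.5,0],5],
    [[0.5,0,4.7],[0,3,0],5],
    [[0.9,0,7],[0,4.5,0],5],
    [[0.9,0,7],[0,4.5,0],5],
    [[0.9,0,7],[0,4.5,0],5]
  ]
}}

```text
clock: 10.05
tool_pos: [0.4921, -0.0049, 0.0282]
eef_rot: [[-0.044, 0.999, -0.027], [0.851, 0.052, 0.522], [0.523, -0.0, -0.853]]
force: [1.1, -5.2, 2.7]
finger_gap: 0.0237
gripper_force: 50.0
```

Run:
```python
from h import *
s=status.observe();print(s['clock'],s['force'],s['ft_torque'])
t=get_image('top'); sd=get_image('side')
for c in ('top','side'):
  for n in ('cover_front','lever_tip','mouth','lever_grip'):
    for r in pinpoint(c,n):
        w=toworld(c,r['centre'],s)
        if r['p']>.2 and abs(w[0]-.48)<.04: print(c,n,round(r['p'],2),w)
a=cv2.resize(sd[195:275,170:290],(600,400),interpolation=cv2.INTER_CUBIC)
b=cv2.resize(t[165:255,150:270],(600,450),interpolation=cv2.INTER_CUBIC)[:200]
cv2.imwrite('pics/s4.png',np.vstack([a,b]))
```

```text
10.05 [ 1.111 -5.169  2.652] [-0.651 -0.234 -0.118]
top cover_front 0.9 [0.491 0.077 0.119]
top lever_tip 0.91 [0.483 0.099 0.109]
top mouth 0.6 [0.489 0.065 0.094]
top lever_grip 0.84 [ 0.49  -0.014  0.04 ]
side cover_front 0.92 [0.488 0.074 0.117]
side mouth 0.75 [0.484 0.067 0.094]
side lever_grip 0.54 [ 0.493 -0.014  0.045]
```

View pics/s4.png

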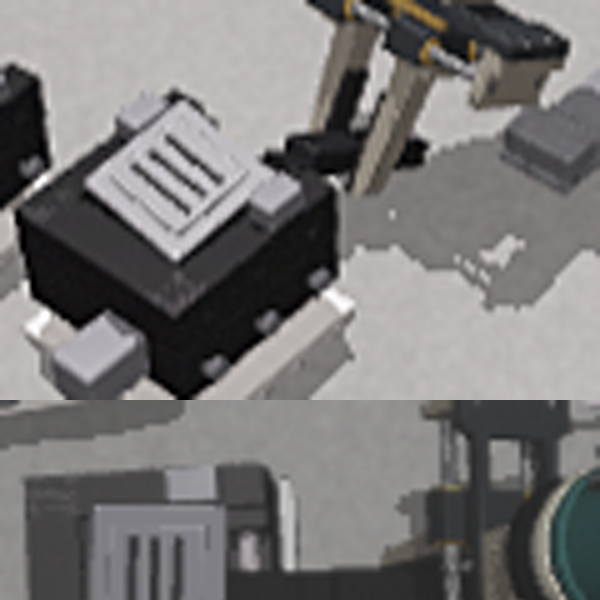

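The side view now shows the cover flat on top, with its front near z = 0.118, so it is out of the catches. I tip the lever back level and withdraw.

Call:
{"method": "move_arm", "body": {
  "commands": [
    [[-0.2,0,-5.5],[0,-3,0],5],
    [[0,0,-10.3],[0,-6,0],5],
    [[0.3,0,-15],[0,-9,0],5],
    [[1,0,-19.9],[0,-12,0],5],
    [[2.9,0,-29.4],[0,-18,0],5],
    [[5.8,0,-38.8],[0,-24,0],5],
    [[10.6,0,-50],[0,-31.5,0],5],
    [[10.6,0,-50],[0,-31.5,0],5],
    [[10.6,0,-50],[0,-31.5,0],5]
  ]
}}

```text
clock: 11.45
tool_pos: [0.4919, -0.0192, 0.0766]
eef_rot: [[-0.059, 0.998, -0.001], [0.998, 0.059, 0.0], [0.0, -0.001, -1.0]]
force: [-0.2, -0.7, -0.1]
finger_gap: 0.0235
gripper_force: 50.0
```

Run:
```python
from h import *
s=status.observe();print(s['clock'],s['force'],s['tool_pos'],s['eef_rot'])
t=get_image('top'); sd=get_image('side')
for c in ('top','side'):
  for n in ('cover_front','lever_tip','lever_grip'):
    for r in pinpoint(c,n):
        w=toworld(c,r['centre'],s)
        if r['p']>.2 and abs(w[0]-.48)<.04: print(c,n,round(r['p'],2),w)
```

```text
11.45 [-0.208 -0.665 -0.055] [ 0.492 -0.019  0.077] [[-0.059  0.998 -0.001]
 [ 0.998  0.059  0.   ]
 [ 0.    -0.001 -1.   ]]
top cover_front 0.96 [0.486 0.072 0.114]
side cover_front 0.61 [0.486 0.07  0.111]
side lever_tip 0.24 [ 0.493 -0.02   0.095]
side lever_grip 0.62 [ 0.494 -0.019  0.095]
```

The front sits about 14 mm up with no force on it, so the cover is popped. I withdraw.

Call:
{"method": "move_arm", "body": {
  "commands": [
    [[-10,0,-1],[0,0,0],5],
    [[-22,0,-1],[0,0,0],5],
    [[-36,0,-1],[0,0,0],5],
    [[-50,0,-1],[0,0,0],5],
    [[-65,0,-1],[0,0,0],5],
    [[-80,0,-1],[0,0,0],5],
    [[-100,0,-20],[0,0,0],5],
    [[-120,0,-50],[0,0,0],5],
    [[-120,0,-50],[0,0,0],5],
    [[-120,0,-50],[0,0,0],5]
  ]
}}

```text
clock: 12.85
tool_pos: [0.4991, -0.1425, 0.1269]
eef_rot: [[-0.051, 0.999, 0.001], [0.999, 0.051, -0.0], [-0.001, 0.001, -1.0]]
force: [0.2, 1.0, -1.1]
finger_gap: 0.0237
gripper_force: 50.0
```

Run:
```python
from h import *
s=status.observe();print(s['clock'],s['force'],s['tool_pos'])
t=get_image('top'); sd=get_image('side'); w_=get_image('wrist')
for c in ('top','side','wrist'):
  for n in ('cover_front','lever_tip','lever_grip'):
    for r in pinpoint(c,n):
        w=toworld(c,r['centre'],s)
        if r['p']>.2 and abs(w[0]-.48)<.05: print(c,n,round(r['p'],2),w)
go([.4475,-.1973,.120],down(93),s)
cv2.imwrite('pics/s5.png',np.vstack([cv2.resize(sd[180:280,150:310],(640,400),interpolation=cv2.INTER_CUBIC),cv2.resize(w_[:250],(384,188))[:,:].copy() if 0 else cv2.resize(t[160:210,170:330],(640,200))]))
```

```text
12.85 [ 0.195  1.034 -1.11 ] [ 0.499 -0.142  0.127]
top cover_front 0.98 [0.488 0.076 0.114]
top lever_tip 0.66 [ 0.49  -0.011  0.138]
side cover_front 0.86 [0.489 0.072 0.111]
side lever_tip 0.61 [ 0.493 -0.012  0.142]
side lever_grip 0.67 [ 0.5   -0.141  0.147]
wrist lever_grip 0.81 [ 0.502 -0.145  0.14 ]
shift mm [-52.1 -54.3   6.9] turn [ 0.04  0.03 -0.09]
```

View pics/s5.png

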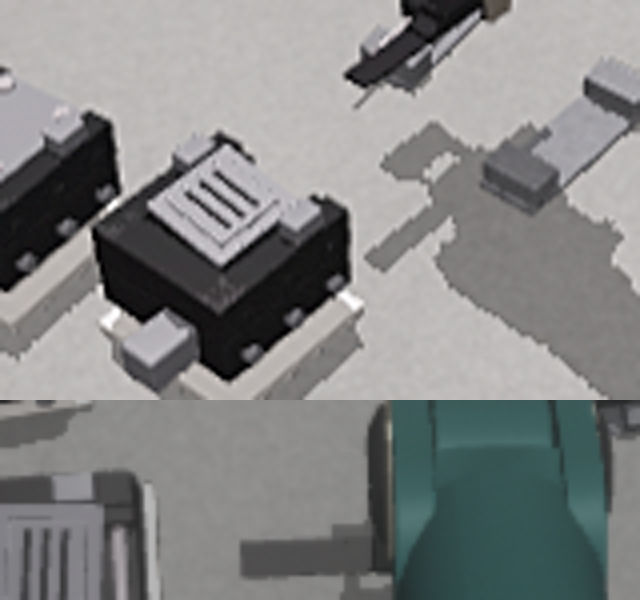

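The side view shows the cover loose on the box with its front up, and the lever held level. I return it to the rest at the same pose it was grasped from.

Call:
{"method": "move_arm", "body": {
  "commands": [
    [[-25,-25,0],[0,0,0],5],
    [[-52,-54,7],[0,0,0],5],
    [[-52,-54,20],[0,0,0],5],
    [[-52,-54,45],[0,0,0],5],
    [[-52,-54,70],[0,0,0],5],
    [[-52,-54,90],[0,0,0],5],
    [[-52,-54,100],[0,0,0],5],
    [[-52,-54,104],[0,0,0],5],
    [[-52,-54,104],[0,0,0],5]
  ]
}}

```text
clock: 14.35
tool_pos: [0.4483, -0.1959, 0.0227]
eef_rot: [[-0.053, 0.999, -0.0], [0.999, 0.053, 0.0], [0.0, -0.0, -1.0]]
force: [0.0, -0.2, -1.0]
finger_gap: 0.0234
gripper_force: 50.0
```

Run:
```python
from h import *
s=status.observe();print(s['clock'],s['force'],s['tool_pos'])
go([.4475,-.1973,.016],down(93),s)
```

```text
14.35 [ 0.038 -0.2   -1.047] [ 0.448 -0.196  0.023]
shift mm [-1.4 -0.9  6.7] turn [-0.   -0.01  0.05]
```

Call:
{"method": "move_arm", "body": {
  "commands": [
    [[-1.5,-1,2],[0,0,0],5],
    [[-1.5,-1,4],[0,0,0],5],
    [[-1.5,-1,5.5],[0,0,0],5],
    [[-1.5,-1,6.5],[0,0,0],5],
    [[-1.5,-1,6.5],[0,0,0],5]
  ]
}}

```text
clock: 14.85
tool_pos: [0.4473, -0.1978, 0.0164]
eef_rot: [[-0.053, 0.999, 0.0], [0.999, 0.053, -0.0], [-0.0, 0.0, -1.0]]
force: [-1.1, -0.8, 1.0]
finger_gap: 0.0236
gripper_force: 50.0
```

Force has gone from −1 to +1, so it is resting. I release and retreat.

Call:
{"method": "move_arm", "body": {
  "commands": [
    [[0,0,0],[0,0,0],30],
    [[0,0,0],[0,0,0],50],
    [[0,0,0],[0,0,0],60],
    [[0,0,0],[0,0,0],60],
    [[0,0,0],[0,0,0],60],
    [[0,0,-20],[0,0,0],60],
    [[0,0,-60],[0,0,0],60],
    [[0,0,-110],[0,0,0],60],
    [[-40,0,-160],[0,0,0],60],
    [[-40,0,-180],[0,0,0],60]
  ]
}}

```text
clock: 15.85
tool_pos: [0.4496, -0.2403, 0.199]
eef_rot: [[-0.051, 0.999, 0.002], [0.999, 0.051, -0.003], [-0.003, 0.002, -1.0]]
force: [0.4, -0.5, -0.4]
finger_gap: 0.0602
gripper_force: 0.0
```

Call:
{"method": "move_arm", "body": {
  "commands": [
    [[-80,0,-30],[0,0,0],60],
    [[-80,0,-30],[0,0,0],60],
    [[-80,0,-30],[0,0,0],60],
    [[-80,0,-30],[0,0,0],60]
  ]
}}

```text
clock: 16.25
tool_pos: [0.4531, -0.3176, 0.226]
eef_rot: [[-0.052, 0.999, -0.0], [0.999, 0.052, 0.001], [0.001, -0.0, -1.0]]
force: [-0.4, 0.3, 0.3]
finger_gap: 0.0603
gripper_force: 0.0
```

Run:
```python
from h import *
s=status.observe();print(s['clock'],s['force'],s['tool_pos'])
t=get_image('top'); sd=get_image('side')
for c in ('top','side'):
  for n in ('cover_front','lever_tip','lever_grip','screwdriver_mid'):
    for r in pinpoint(c,n):
        if r['p']>.2: print(c,n,round(r['p'],2),toworld(c,r['centre']))
cv2.imwrite('pics/s6.png',cv2.resize(sd[140:290,150:350],(800,600),interpolation=cv2.INTER_CUBIC))
```

```text
16.25 [-0.4    0.252  0.332] [ 0.453 -0.318  0.226]
top cover_front 0.69 [0.49  0.073 0.111]
top cover_front 0.6 [0.351 0.27  0.002]
top lever_tip 0.76 [ 0.437 -0.068  0.027]
top lever_grip 0.83 [ 0.444 -0.198  0.03 ]
top screwdriver_mid 0.79 [ 0.617 -0.228  0.037]
side cover_front 0.96 [0.489 0.076 0.11 ]
side cover_front 0.95 [0.356 0.268 0.001]
side lever_tip 0.95 [ 0.442 -0.072  0.026]
side lever_tip 0.84 [ 0.417 -0.375  0.009]
side lever_tip 0.24 [ 0.45  -0.198  0.036]
side lever_grip 0.64 [ 0.449 -0.198  0.034]
side lever_grip 0.63 [ 0.54  -0.423  0.008]
side lever_grip 0.33 [ 0.619 -0.233  0.036]
side screwdriver_mid 0.7 [ 0.62  -0.232  0.036]
```

View pics/s6.png

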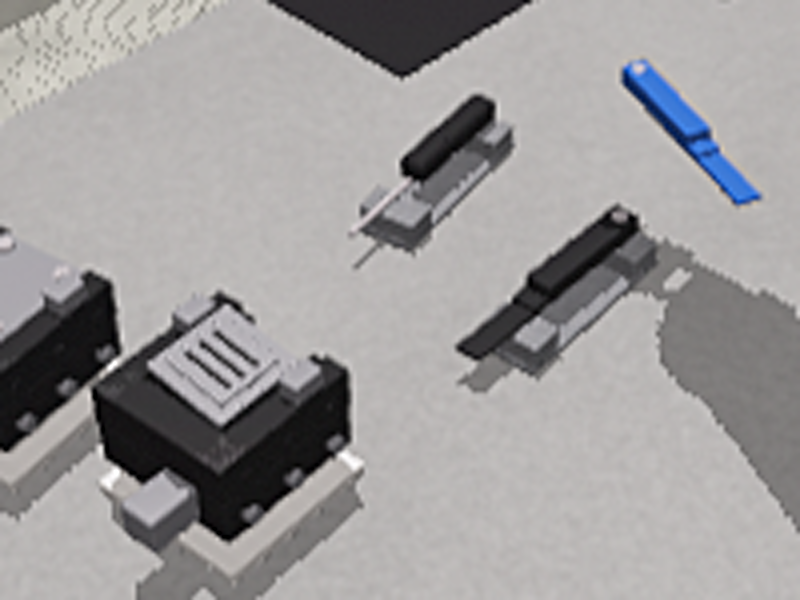

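The lever lies flat on its rest at (550,285). The popped cover lies loose on the box at (215,360), and the screwdriver is untouched at (450,135). I hand it in.

```bash
python3 -c "
from workcell import workorder
print(workorder.close_job())"
```

```text
the job is handed in; nothing more can be done
None
```

I pried the cover out of both catches with the lever, left it loose on the box with its front edge about 12 mm up, laid the lever flat on its rest, did not touch the screwdriver, and handed the job in at about 16 s; no verdict was returned.

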